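# Press the electrode insert home in its cell cap

## Robot

A 6-joint arm with a two-finger parallel gripper is mounted at the origin on the work surface. World frame = base frame: x ahead of the robot, y to its left, z up, the work surface at z = 0. Lengths are in mm, angles in rad, forces in N, time in s.
With the tool pointing down it reaches from about 350 to 875 mm from the base axis. Payload 4.2 kg.
Tool frame: the origin (TCP) lies on the mounting face of the last link; the fingertips stand 173 mm ahead of it and the grasp point (between the pads) lies 155 mm ahead of it; z points along the fingers, y is the direction in which the jaws open and shut (so a half turn about z gives the same grasp; the last joint's range is limited). The gripper opens to 85 mm and grips with 20 to 120 N. Pads are 22 mm wide; open, the fingers measure 114 mm over their backs; the gripper's body (76 mm by 85 mm) begins 54 mm behind the grasp point. The pads swing forward as they close: fully open they stand 13 mm farther back than shut.
Start: joints at [1.399, 0.385, 0.008, 0, -1.194, -0.259], TCP at [260.965, 567.888, 404.712] pointing down, gripper open.
Joint ranges: [-3.14, 3.14], [-1.21, 2.06], [-1.07, 1.41], [-3.16, 2.05], [-2.99, -0.16], [-3.1, 3.1]. Speed limits (rad/s): [2.79, 2.79, 3.14, 3.14, 3.14, 3.14].

## Interface

Orientations are given as a unit quaternion [x, y, z, w].
In Python, from bench import arm gives the robot as it stands.
- The arm moves only by the shell command python3 -m jog 'ROWS' [OPENING]. ROWS is JSON, a list that holds one entry, the list of rows, each a list of 4 numbers: the shift along the tool's x, y, z in mm, then the turn about the tool's z in degrees. In form: [[[x, y, z, spin], ...]]. A call has exactly 5 rows; each row is the pose to reach, as a shift and turn from the pose measured when the call began, along the tool's axes at that moment; what a row does not reach only later rows make up. A row lasts 1/8 s, in which the tool goes at most 62.5 mm and 10.7 degrees, less where a joint would pass 70% of its speed; a pose out of reach is approached as far as the arm can. A call with a gripper value outside its range is refused whole. OPENING is the finger opening in mm, from 0 to 85.4, set as the call begins (- or left out, the last holds). The fingers move at their own pace and stop on an object; the grip force is fixed at half the most. Time passes only in rows, so rows that repeat a pose let the fingers close, or fill a call up. It gives the time, the measured TCP pose, the force and the opening at its end, in the units of the state.
- arm.read_state(): the state, without advancing time (a new reading comes with each control period).
- arm.get_image(name): name is "side" or "top"; returns (picture, depth): 384x512x3 uint8, blue, green, red; 384x512 float32, mm along the optical axis (not along the pixel's ray), 0 where there is no reading.
- arm.camera_params(name): a dict with "mtx" (3x3 intrinsics, pixels), "R" (3x3) and "t" (3): a world point X has camera coordinates R X + t. Camera axes: x right, y down, z forward; pixel columns grow to the right and rows downward; lengths in mm; the calibration is good to about 2 mm. A picture is of the moment at which its call begins. camera_params takes no time and is no camera call.
- arm.job_done(): hands the job in, once; it reports no verdict.
The state is a dict: "clock": time; "joints": joint angles; "joint_vel": joint speeds; "joint_efforts": joint torques, N m; "position": TCP position; "ee_rot": TCP orientation; "contact_force": force on the tool from outside, world axes, zero at the start; "wrist_torque": the same for the moment, N m; "gripper_width": finger opening in mm.
Only numpy, scipy, OpenCV 4.12 (cv2) and the standard library are available. Lean on these libraries where they do the work, as an engineer would, in place of code of your own. Each camera call takes 0.05 s, during which the arm holds its last target.

## Task

One of the three small glass cells in the white tray has its white electrode insert only laid in the mouth of the blue cap. Take the pusher from its holder, set its hollow nose over the brass terminal and press the insert straight down until it clicks fully home under the cap's six catches: the cell gives a little in its foam before it bears, and glass and terminal are delicate, so feel your way, push with no more than about 15 N and keep fingers off the insert. Then stand the pusher back upright in its holder and leave everything else on the bench alone.

Things in the scene. Friction and masses are not known exactly. Their poses are not given: they have to be found in the camera images.
- insert: White plastic electrode insert to be pressed home: disc 36 mm across, 10 mm thick (lower 5 mm tapers to 29 mm), brass terminal post on its centre, 8 mm across, 10 mm high. Origin: centre of the disc's underside, z up. It starts loose in the cap's mouth on the catches, underside about 11 mm above its seat. Passing the catches takes 7 to 11 N, then it gives way (0 to 3 N) down to its seat.
- seat (a point): Centre of the firm round seat (recess floor) in the blue cap of the cell to be finished. When home, the insert's underside lies on this point and the load rises steeply. Moves down with the cell when that is pressed.
- rim (a point): Centre of that cap's mouth, level with its slotted rim, 15.5 mm above the seat. Cap 57 mm across; recess 40.4 mm across. Six spring catches at 60 degree steps reach inwards to 31 mm across, 10 to 14 mm above the seat; when home the 10 mm disc lies under them, its top 5.5 mm below the rim. At the start its top is about 6 mm above the rim.
- cell_a: White foam nest (84 x 84 mm) of the cell to be finished, fixed in the tray. The glass cell stands loosely in it: under about 5 N it slides straight down by an amount that cannot be seen beforehand (2 to 11 mm) until it bears on the nest's hard floor, and does not come back up. Origin: centre of the nest's underside.
- pusher: Pusher, 97 mm long, 0.1 to 0.2 kg, nose down in its holder. From its origin (centre of the nose's lower face), z up: hollow aluminium nose 27 mm across, bore 14 mm, to 32 mm; collar 38 mm across from 32 to 40 mm; green square handle 22 mm across flats (facing its x and y) from 40 to 90 mm; black cap 28 mm across from 90 to 97 mm. Turned any way about z.
- holder_floor (a point): Centre of the floor of the round hole in the grey holder block (64 x 64 mm, 30 mm high, fixed to the bench). The hole is 32 mm in diameter, chamfered, and 22 mm deep; the pusher's nose stands on this point.
- tray: White tray with the three cells, fixed: 136 mm (x) by 300 mm (y), walls 30 mm high. Origin: centre of its underside. The cells stand in foam nests in a row along its y axis, at -93, 0 and +93 mm, in any order; rims 113 to 129 mm above the bench.
- cell_b: A finished cell in its nest, its insert already home, fixed; the terminal's top is about 114 mm above its origin (centre of the nest's underside). To be left alone.
- cell_c: Another finished cell, the same as cell_b. To be left alone.
- vial_rack: White foam block 70 x 100 x 30 mm with capped vials up to 67 mm high, fixed; bystander. Origin: centre of its underside.
- vial: Loose glass vial with orange cap, 27 mm in diameter, 59 mm high; bystander. Origin: centre of its underside.
- jar: Loose amber jar, 52 mm in diameter, 68 mm high; bystander. Origin: centre of its underside.
- spare: Loose spare white insert without a terminal, 36 mm in diameter, 8 mm thick, lying on the bench; bystander, not for this job. Origin: centre of its underside.
- driver: Red-handled screwdriver, 160 mm long, lying on the bench; bystander. Origin: the underside of its middle.
Mind the look-alikes: they are no part of the job. What is meant by the insert is not purple or red, and is the smaller of those in its own colour.

How it is judged:
By the outcome, as a careful person would: the job done as asked, in the order asked, and still so for the second after the job is handed in, with the robot touching nothing.
It also fails if it takes over 48 s, if anything falls off the work surface, if the arm or the gripper's body presses on something with over 40 N, if the wrist force passes 120 N, or if a joint passes its speed limit or range.

## Working session

There is one attempt and no reset: what is moved stays moved. The work goes in short steps, Python scripts to look and compute and a shell command to move; the robot and the scene stay as the last step left them, time stands still between calls to the robot, and variables do not carry over. Pictures are saved under pics/ and viewed, and the job is handed in when it is done.

```bash
ls; mkdir -p pics
python3 - <<'E'
from bench import arm
import cv2,numpy as np
s=arm.read_state();print(s)
for n in("side","top"):
    im,d=arm.get_image(n);cv2.imwrite(f"pics/{n}0.png",im);np.savez(f"pics/{n}0.npz",im=im,d=d)
    p=arm.camera_params(n);print(n,p)
E
```

```text
pics
{'clock': 0.0, 'joints': array([ 1.39858955e+00,  3.85571236e-01,  6.59465042e-03, -5.07529915e-04,
       -1.19401474e+00, -2.58555387e-01]), 'joint_vel': array([ 0.00023887,  0.00173352,  0.00038515,  0.00097015, -0.00137432,
       -0.0006678 ]), 'joint_efforts': array([ 2.29902862e-04, -3.92286658e+01,  1.88393962e+01,  4.18612674e+00,
       -4.66674988e-03,  1.98013637e-06]), 'position': array([260.88161846, 567.71338037, 403.59883436]), 'ee_rot': array([ 9.76874391e-01, -2.13811048e-01, -1.88272733e-04,  1.10665815e-03]), 'contact_force': array([ 0.68055328,  0.14121131, -0.27211566]), 'wrist_torque': array([-0.00453107, -0.06725843, -0.01767048]), 'gripper_width': 85.45813178361381}
side {'mtx': array([[442.90519647,   0.        , 247.2623599 ],
       [  0.        , 442.90519647, 183.87698442],
       [  0.        ,   0.        ,   1.        ]]), 'R': array([[-0.9962783 , -0.08613321,  0.00325847],
       [-0.06001757,  0.66608057, -0.7434612 ],
       [ 0.0618663 , -0.74088983, -0.66877113]]), 't': array([ 555.62159127,  112.30147847, 1177.80252486])}
top {'mtx': array([[353.05985064,   0.        , 253.50977878],
       [  0.        , 353.05985064, 192.32331007],
       [  0.        ,   0.        ,   1.        ]]), 'R': array([[-0.00950077, -0.99983682,  0.01536471],
       [-0.99677886,  0.00824581, -0.07977415],
       [ 0.07963444, -0.01607313, -0.99669454]]), 't': array([  1.0204809 , 556.31244149, 822.57473352])}
```

View pics/side0.png

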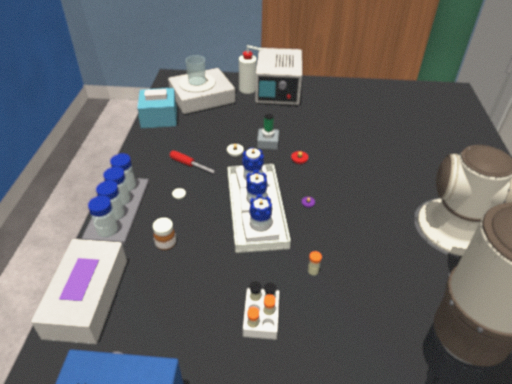

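View pics/top0.png

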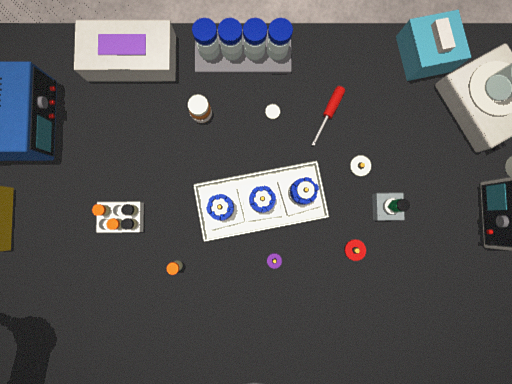

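Run:
```python
import cv2
t=cv2.imread("pics/top0.png");s=cv2.imread("pics/side0.png")
cv2.imwrite("pics/t1.png",cv2.resize(t[150:250,190:415],None,fx=3.5,fy=3.5,interpolation=cv2.INTER_CUBIC))
cv2.imwrite("pics/s1.png",cv2.resize(s[105:255,210:330],None,fx=4,fy=4,interpolation=cv2.INTER_CUBIC))
```

```text
(no output)
```

View pics/t1.png

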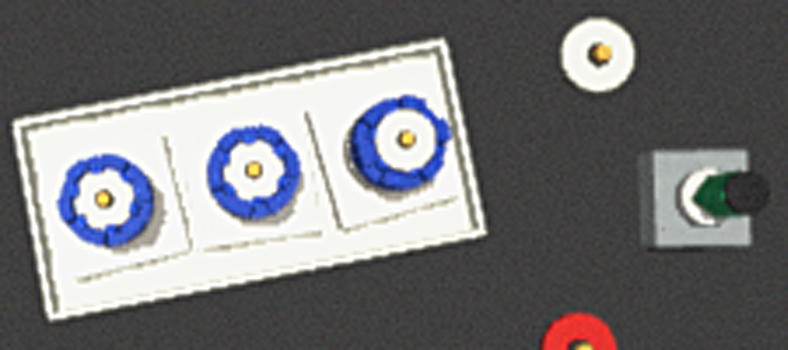

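View pics/s1.png

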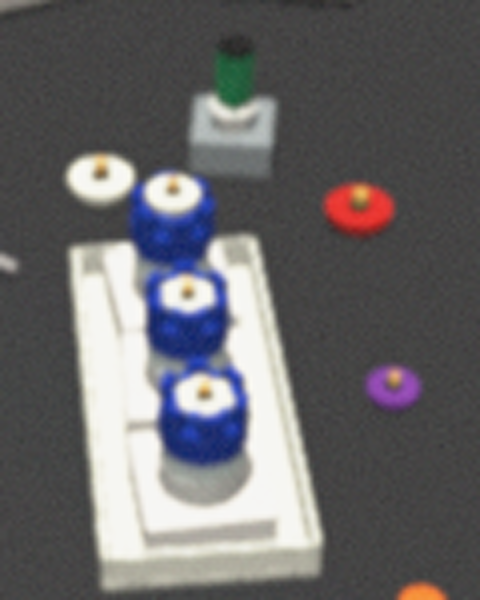

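```bash
cat > h.py <<'E'
import numpy as np,cv2
from bench import arm
P={n:arm.camera_params(n) for n in("side","top")}
def ray(n,uv):
    p=P[n];o=-p["R"].T@p["t"];d=p["R"].T@np.linalg.solve(p["mtx"],[uv[0],uv[1],1.]);return o,d
def onz(n,uv,z):
    o,d=ray(n,uv);return o+d*(z-o[2])/d[2]
def tri(u,v):
    (a,b),(c,d)=ray("side",u),ray("top",v)
    b=b/np.linalg.norm(b);d=d/np.linalg.norm(d)
    A=np.stack([b,-d],1);k=np.linalg.lstsq(A,c-a,rcond=None)[0]
    p,q=a+b*k[0],c+d*k[1];return (p+q)/2,np.linalg.norm(p-q)
def cloud(n,d):
    p=P[n];v,u=np.mgrid[0:384,0:512];K=p["mtx"]
    c=np.stack([(u-K[0,2])/K[0,0]*d,(v-K[1,2])/K[1,1]*d,d],-1)
    return (c-p["t"])@p["R"]
def load(k="0"):
    return {n:(lambda z:(z["im"],z["d"]))(np.load(f"pics/{n}{k}.npz")) for n in P}
E
python3 - <<'E'
from h import *
L=load()
R={"top":(190,415,150,250),"side":(210,330,105,255)}
for n in L:
    im,d=L[n];hsv=cv2.cvtColor(im,cv2.COLOR_BGR2HSV);X=cloud(n,d)
    x0,x1,y0,y1=R[n];roi=np.zeros(d.shape,np.uint8);roi[y0:y1,x0:x1]=1
    M={"brass":cv2.inRange(hsv,(12,90,80),(32,255,255)),"blue":cv2.inRange(hsv,(110,150,60),(130,255,255)),"green":cv2.inRange(hsv,(60,120,20),(95,255,255)),
       "black":cv2.inRange(im,(0,0,0),(38,38,38)),"grey":cv2.inRange(hsv,(85,15,90),(115,60,190))}
    for k,m in M.items():
        m=m*roi; c,l,st,ce=cv2.connectedComponentsWithStats(m)
        for i in range(1,c):
            if st[i,4]>=(4 if k=="brass" else 25):
                Y=X[(l==i)&(d>0)]
                print(n,k,st[i],ce[i].round(1),"med",np.median(Y,0).round(1),"zmax",np.percentile(Y[:,2],[5,95]).round(1))
E
```

```text
side brass [234 144   2   5  10] [234.5 146. ] med [ 621.2 -262.5   26.8] zmax [18.9 29.5]
side brass [252 150   2   3   4] [252.8 151. ] med [ 552.  -109.3  129.7] zmax [125.6 130.1]
side brass [298 151   4   6  18] [299.6 153.7] med [ 415.6 -243.1   23.5] zmax [13.4 30.6]
side brass [307 199   2   3   4] [307.8 200. ] med [393.1 -48.9  15.7] zmax [10.3 19.4]
side brass [260 201   2   3   5] [260.6 202.2] med [518.2  74.  114.8] zmax [112.7 120.3]
side brass [311 252   9   3  20] [314.9 253.2] med [384.3 175.2  58.9] zmax [57.4 62.3]
side blue [243 152  20  21 238] [252.4 163.1] med [549.6 -89.1 102.9] zmax [ 85.  117.3]
side blue [247 174  19  24 219] [256.3 186.9] med [532.3   3.1 100.6] zmax [ 83.4 115.4]
side blue [251 199  20  22 221] [259.9 212.5] med [518.7  94.3  99.2] zmax [ 81.6 114.9]
side green [264 119   9  12  87] [268.1 124. ] med [ 519.6 -317.9   76.5] zmax [59.8 95.9]
top brass [359 163   6   5  21] [361.6 164.8] med [ 620.2 -264.2   28.8] zmax [21.2 30.5]
top brass [304 188   5   4  15] [305.9 189.5] med [ 553.5 -111.5  132.2] zmax [128.9 134. ]
top brass [261 196   4   5  13] [262.2 197.8] med [536.3 -20.3 120.6] zmax [113.4 122.2]
top brass [218 205   4   4  14] [219.3 206.5] med [519.3  70.5 118.1] zmax [112.8 120.8]
top brass [354 248   5   2   9] [356.2 248.6] med [ 420.  -244.6   27.8] zmax [20.6 30.3]
top blue [290 178  28  26 270] [301.9 191.8] med [ 546.7 -100.7  116.3] zmax [100.3 119.7]
top blue [250 186  26  26 264] [261.8 199.3] med [532.3 -19.6 114.3] zmax [ 99.2 117.6]
top blue [207 195  27  25 268] [220.3 207.1] med [516.5  66.8 113.3] zmax [ 98.1 116.5]
top green [389 200  11  11  73] [393.7 205.4] med [ 519.1 -316.3   79.6] zmax [61.  96.3]
```

Run:
```python
from h import *
L=load()
for n in L:
    im,d=L[n];X=cloud(n,d);ok=d>0
    r=np.hypot(X[...,0]-553,X[...,1]+111)
    m=ok&(r<26)
    hsv=cv2.cvtColor(im,cv2.COLOR_BGR2HSV)
    w=m&(hsv[...,1]<70)&(hsv[...,2]>150)&(X[...,2]>115)
    Y=X[w];print(n,"disc",w.sum(),Y.mean(0).round(1),"z",np.percentile(Y[:,2],[5,50,95]).round(1),"x",np.percentile(Y[:,0],[0,100]).round(1),"y",np.percentile(Y[:,1],[0,100]).round(1))
    # top face fit
    f=w&(abs(X[...,2]-np.median(Y[:,2]))<4)
    (c,rad)=cv2.minEnclosingCircle(X[f][:,:2].astype(np.float32));print("  enc",np.round(c,1),round(rad,1),np.median(X[f][:,2]))
    vv,uu=np.nonzero(w);print("  px",uu.mean(),vv.mean(), onz(n,(uu.mean(),vv.mean()),np.median(Y[:,2])).round(1))
    m=ok&(np.hypot(X[...,0]-519,X[...,1]+318)<45)&(X[...,2]>15)
    Y=X[m]; print(n,"pusher/holder hist",np.histogram(Y[:,2],np.arange(15,125,5)))
    cap=m&(X[...,2]>97);Y=X[cap];print(" cap",len(Y),Y.mean(0).round(1),np.ptp(Y,0).round(1),Y.max(0).round(1),Y.min(0).round(1))
    h=m&(abs(X[...,2]-30)<3);Y=X[h][:,:2].astype(np.float32);print(" hold",len(Y),cv2.minAreaRect(Y),np.median(X[h][:,2]))
```

```text
side disc 103 [ 552.5 -108.3  122.4] z [117.  122.6 127.3] x [535.  572.1] y [-135.7  -92.5]
  enc [ 552.2 -114.1] 22.8 122.80879574598792
  px 252.71844660194174 153.16504854368932 [ 552.5 -107.9  122.6]
side pusher/holder hist (array([ 26,  31,  71, 102,   3,   6,  30,  17,  14,  13,   9,  14,  12,
        11,  15,  12,  14,  17,  26,   0,   0]), array([ 15,  20,  25,  30,  35,  40,  45,  50,  55,  60,  65,  70,  75,
        80,  85,  90,  95, 100, 105, 110, 115, 120]))
 cap 51 [ 518.8 -322.6  104.1] [25.4 31.8 11.6] [ 531.  -309.3  108.8] [ 505.7 -341.1   97.2]
 hold 150 ((518.6353149414062, -325.49114990234375), (64.11013793945312, 64.28105163574219), 1.2636206150054932) 30.405007295042786
top disc 211 [ 552.7 -111.9  123.3] z [119.8 123.5 125.6] x [535.2 569.8] y [-131.7  -94.4]
  enc [ 552.7 -111.9] 17.6 123.57251915226125
  px 305.3981042654028 189.77251184834122 [ 552.7 -111.9  123.5]
top pusher/holder hist (array([ 17,  21, 112, 340,   0,   8,  61,  29,  11,  13,   9,  15,   9,
        11,  12,  13,   5,  37,  94,   1,   0]), array([ 15,  20,  25,  30,  35,  40,  45,  50,  55,  60,  65,  70,  75,
        80,  85,  90,  95, 100, 105, 110, 115, 120]))
 cap 136 [ 520.  -325.   105.6] [26.2 27.9 12.9] [ 532.6 -311.3  110.2] [ 506.5 -339.2   97.2]
 hold 387 ((520.5227661132812, -326.3858642578125), (64.10804748535156, 61.980194091796875), 89.54351043701172) 30.941243726894637
```

Run:
```python
import cv2
t=cv2.imread("pics/top0.png");s=cv2.imread("pics/side0.png")
a=cv2.resize(t[185:225,365:415],None,fx=8,fy=8,interpolation=cv2.INTER_CUBIC)
b=cv2.resize(s[110:150,245:295],None,fx=8,fy=8,interpolation=cv2.INTER_CUBIC)
import numpy as np
cv2.imwrite("pics/pz.png",np.clip(np.hstack([a,b])*1.6,0,255).astype('uint8'))
```

```text
(no output)
```

View pics/pz.png

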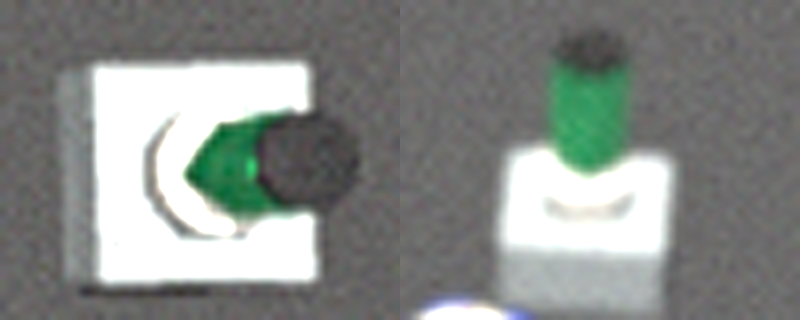

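Run:
```python
from h import *
from scipy.spatial.transform import Rotation as Ro
L=load();Q=[]
for n,c in(("top",(520.2,-325.7)),("side",(518.8,-324.3))):
    im,d=L[n];X=cloud(n,d);hsv=cv2.cvtColor(im,cv2.COLOR_BGR2HSV)
    g=(cv2.inRange(hsv,(60,100,15),(95,255,255))>0)&(d>0)&(np.hypot(X[...,0]-520,X[...,1]+325)<25)&(X[...,2]>55)&(X[...,2]<95)
    Y=X[g][:,:2]-c;res=[]
    for th in range(0,90,5):
        a=np.radians(th);u=Y@[np.cos(a),np.sin(a)];v=Y@[-np.sin(a),np.cos(a)]
        e=np.maximum(abs(u),abs(v)); res.append((th,round(e.mean(),1),round(e.std(),2)))
    print(n,len(Y),res)
s=arm.read_state();R=Ro.from_quat(s["ee_rot"]).as_matrix();print(R.round(3),s["position"]);print(np.degrees(np.arctan2(R[1,1],R[0,1])))
```

```text
top 72 [(0, np.float64(10.5), np.float64(1.86)), (5, np.float64(10.5), np.float64(1.92)), (10, np.float64(10.5), np.float64(1.93)), (15, np.float64(10.5), np.float64(1.87)), (20, np.float64(10.5), np.float64(1.77)), (25, np.float64(10.5), np.float64(1.7)), (30, np.float64(10.4), np.float64(1.53)), (35, np.float64(10.5), np.float64(1.25)), (40, np.float64(10.4), np.float64(0.97)), (45, np.float64(10.4), np.float64(0.68)), (50, np.float64(10.4), np.float64(0.41)), (55, np.float64(10.4), np.float64(0.42)), (60, np.float64(10.3), np.float64(0.72)), (65, np.float64(10.3), np.float64(1.03)), (70, np.float64(10.4), np.float64(1.26)), (75, np.float64(10.4), np.float64(1.51)), (80, np.float64(10.4), np.float64(1.69)), (85, np.float64(10.5), np.float64(1.79))]
side 88 [(0, np.float64(9.9), np.float64(2.5)), (5, np.float64(9.9), np.float64(2.49)), (10, np.float64(9.9), np.float64(2.42)), (15, np.float64(9.8), np.float64(2.32)), (20, np.float64(9.7), np.float64(2.21)), (25, np.float64(9.6), np.float64(2.09)), (30, np.float64(9.4), np.float64(1.97)), (35, np.float64(9.3), np.float64(1.91)), (40, np.float64(9.3), np.float64(1.87)), (45, np.float64(9.3), np.float64(1.84)), (50, np.float64(9.3), np.float64(1.88)), (55, np.float64(9.3), np.float64(2.01)), (60, np.float64(9.4), np.float64(2.12)), (65, np.float64(9.5), np.float64(2.18)), (70, np.float64(9.7), np.float64(2.27)), (75, np.float64(9.8), np.float64(2.39)), (80, np.float64(9.8), np.float64(2.47)), (85, np.float64(9.9), np.float64(2.51))]
[[ 0.909 -0.418 -0.001]
 [-0.418 -0.909 -0.002]
 [ 0.     0.002 -1.   ]] [260.90916441 567.72264167 403.75994117]
-114.69189949410003
```

```bash
python3 -m jog '[[[50,34,0,10],[100,68,0,20],[150,102,0,30],[200,136,0,40],[250,170,0,50]]]' 70
cat >> h.py <<'E'
from scipy.spatial.transform import Rotation as Ro
def goal(p,psi):
    s=arm.read_state();R=Ro.from_quat(s["ee_rot"]).as_matrix()
    dl=R.T@(np.array(p)-s["position"]);a=np.degrees(np.arctan2(R[1,1],R[0,1]))
    print("pos",s["position"].round(1),"psi",a.round(1),"tilt",R[:2,2].round(4),"shift",dl.round(1),"spin",round(-((psi-a+180)%360-180),1),"t",s["clock"],"F",s["contact_force"].round(1),"w",round(s["gripper_width"],1),"j",s["joints"].round(2))
E
python3 -c "
from h import *
goal((519.8,-325.3,310),142)"
```

```text
clock: 0.72
position: [417.5, 307.0, 403.8]
ee_rot: [0.793, -0.609, 0.0, 0.001]
contact_force: [0.2, -0.2, -0.5]
gripper_width: 69.6
pos [417.5 307.  403.8] psi -165.0 tilt [-0.0011 -0.0021] shift [637.1  64.7  95.1] spin 53.0 t 0.725 F [ 0.2 -0.2 -0.5] w 69.6 j [ 0.95  0.2  -0.25  0.   -1.12 -0.69]
```

```bash
python3 -m jog '[[[62,6,0,10],[124,12,0,20],[186,19,0,30],[248,25,0,40],[310,32,0,50]]]'; 
python3 -c "
from h import *
goal((519.8,-325.3,310),142)"
```

```text
clock: 1.35
position: [466.5, -1.6, 404.4]
ee_rot: [-0.459, 0.888, -0.001, -0.001]
contact_force: [1.5, -0.3, 0.5]
gripper_width: 70.0
pos [466.5  -1.6 404.4] psi 144.7 tilt [-0.0009 -0.002 ] shift [ 233.1 -230.5   95. ] spin 2.7 t 1.35 F [ 1.5 -0.3  0.5] w 70.0 j [ 0.35  0.11 -0.36  0.   -1.1  -0.96]
```

```bash
python3 -m jog '[[[44,-43,0,0],[88,-86,0,1],[132,-129,0,2],[176,-172,0,2.7],[210,-208,20,2.7]]]'; 
python3 -c "
from h import *
goal((519.8,-325.3,310),142)"
```

```text
clock: 1.98
position: [515.1, -295.8, 385.9]
ee_rot: [-0.438, 0.899, -0.002, 0.0]
contact_force: [1.1, 0.6, -0.1]
gripper_width: 69.6
pos [ 515.1 -295.8  385.9] psi 141.9 tilt [ 0.0022 -0.0033] shift [ 20.2 -21.6  76. ] spin -0.1 t 1.975 F [ 1.1  0.6 -0.1] w 69.6 j [-0.25  0.35 -0.1   0.   -1.12 -0.42]
```

```bash
python3 -m jog '[[[10,-11,20,0],[20.2,-21.6,40,0],[20.2,-21.6,70,0],[20.2,-21.6,100,0],[20.2,-21.6,100,0]]]'; 
python3 -c "
from h import *
goal((519.8,-325.3,228),142)
L={}
for n in('side','top'):
    im,d=arm.get_image(n);np.savez(f'pics/{n}1.npz',im=im,d=d)
    L[n]=im
a=L['top'][140:260,330:450];b=L['side'][60:180,210:330]
cv2.imwrite('pics/g1.png',cv2.resize(np.hstack([a,b]),None,fx=3.3,fy=3.3))"
```

```text
clock: 2.6
position: [519.2, -324.2, 283.2]
ee_rot: [-0.438, 0.899, 0.0, -0.002]
contact_force: [0.0, -0.2, -1.1]
gripper_width: 70.3
pos [ 519.2 -324.2  283.2] psi 142.0 tilt [-0.0038 -0.0008] shift [ 0.3 -1.3 55.2] spin -0.0 t 2.6 F [ 0.  -0.2 -1.1] w 70.3 j [-0.29  0.47 -0.18  0.   -0.92 -0.37]
```

View pics/g1.png

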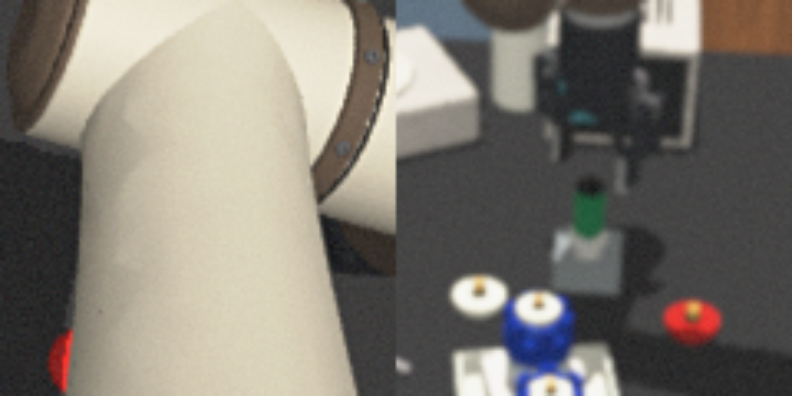

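The side view shows the open jaws above the black cap, straddling the handle; the top view is blocked by the arm. I'll go down to the handle.

```bash
python3 -m jog '[[[0.3,-1.3,12,0],[0.3,-1.3,26,0],[0.3,-1.3,40,0],[0.3,-1.3,55,0],[0.3,-1.3,55,0]]]'; 
python3 -c "
from h import *
goal((519.8,-325.3,228),142)"
```

```text
clock: 3.32
position: [520.8, -326.0, 229.6]
ee_rot: [-0.438, 0.899, -0.001, -0.001]
contact_force: [-0.4, 0.2, -0.8]
gripper_width: 69.8
pos [ 520.8 -326.   229.6] psi 142.0 tilt [-0.0009 -0.0026] shift [0.1 1.2 1.6] spin 0.0 t 3.325 F [-0.4  0.2 -0.8] w 69.8 j [-0.3   0.54 -0.23  0.   -0.8  -0.37]
```

```bash
python3 -m jog '[[[0,1,1,0],[0,1,1,0],[0,1,1,0],[0,1,1,0],[0,1,1,0]]]' 15; 
python3 -c "
from h import *
for i in range(3):goal((519.8,-325.3,228),142)"
```

```text
clock: 3.95
position: [520.3, -325.5, 229.1]
ee_rot: [-0.439, 0.899, -0.001, -0.001]
contact_force: [-0.1, -0.7, 0.8]
gripper_width: 22.0
pos [ 520.3 -325.5  229.1] psi 142.0 tilt [ 0.0002 -0.0032] shift [0.1 0.5 1.1] spin 0.0 t 3.95 F [-0.1 -0.7  0.8] w 22.0 j [-0.29  0.54 -0.23  0.   -0.8  -0.37]
pos [ 520.3 -325.5  229.1] psi 142.0 tilt [ 0.0002 -0.0032] shift [0.1 0.5 1.1] spin 0.0 t 3.95 F [-0.1 -0.7  0.8] w 22.0 j [-0.29  0.54 -0.23  0.   -0.8  -0.37]
pos [ 520.3 -325.5  229.1] psi 142.0 tilt [ 0.0002 -0.0032] shift [0.1 0.5 1.1] spin 0.0 t 3.95 F [-0.1 -0.7  0.8] w 22.0 j [-0.29  0.54 -0.23  0.   -0.8  -0.37]
```

```bash
python3 -m jog '[[[0,0,-20,0],[0,0,-50,0],[0,0,-85,0],[0,0,-125,0],[0,0,-165,0]]]'; 
python3 -c "
from h import *
print(tri((252.8,151),(305.9,189.5)))
goal((553,-111.5,385),142)
"
```

```text
clock: 4.58
position: [519.8, -324.7, 394.7]
ee_rot: [-0.438, 0.899, -0.001, -0.001]
contact_force: [0.5, -0.4, -2.0]
gripper_width: 22.1
(array([ 552.82075671, -112.44613815,  126.58897508]), np.float64(0.3641751640029748))
pos [ 519.8 -324.7  394.7] psi 142.0 tilt [-0.0012 -0.0022] shift [-188.5  105.1    9.2] spin 0.0 t 4.575 F [ 0.5 -0.4 -2. ] w 22.1 j [-0.29  0.37 -0.04  0.   -1.16 -0.37]
```

```bash
python3 -m jog '[[[-45,25,0,0],[-95,53,0,0],[-145,80,5,0],[-180,100,8,0],[-188.5,105.1,9,0]]]'; 
python3 -c "
from h import *
goal((553,-111.5,385),142)
L={}
for n in('side','top'):
    im,d=arm.get_image(n);np.savez(f'pics/{n}2.npz',im=im,d=d)
    L[n]=im
goal((553,-111.5,385),142)
a=L['top'][130:250,250:370];b=L['side'][70:190,200:320]
cv2.imwrite('pics/g2.png',cv2.resize(np.hstack([a,b]),None,fx=3.3,fy=3.3))"
```

```text
clock: 5.2
position: [552.9, -109.3, 384.7]
ee_rot: [-0.44, 0.898, -0.0, -0.002]
contact_force: [-0.2, -0.3, -0.3]
gripper_width: 21.9
pos [ 552.9 -109.3  384.7] psi 142.2 tilt [-0.0026 -0.0016] shift [ 1.7 -1.4 -0.3] spin 0.2 t 5.2 F [-0.2 -0.3 -0.3] w 21.9 j [ 0.09  0.3  -0.18  0.   -1.1  -0.75]
pos [ 552.9 -110.7  384.8] psi 142.1 tilt [-0.0023 -0.002 ] shift [ 0.6 -0.6 -0.2] spin 0.1 t 5.3 F [ 0.2 -0.7 -1.8] w 22.1 j [ 0.09  0.3  -0.18  0.   -1.1  -0.75]
```

View pics/g2.png

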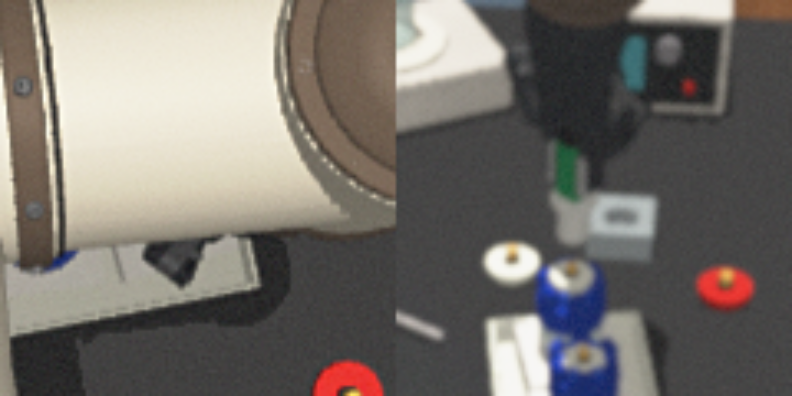

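```bash
python3 -c "
from h import *
from scipy.optimize import least_squares
goal((553,-111.5,385),142)
im,d=arm.get_image('side');np.savez('pics/side3.npz',im=im,d=d)
goal((553,-111.5,385),142)
X=cloud('side',d);r=np.hypot(X[...,0]-553,X[...,1]+111)
def fit(Y,R):
    f=least_squares(lambda c:np.hypot(Y[:,0]-c[0],Y[:,1]-c[1])-R,[553,-111],loss='soft_l1');return f.x.round(1),np.std(f.fun).round(2),len(Y)
for a,b in((166,180),(172,188),(166,192)):
    m=(d>0)&(r<22)&(X[...,2]>a)&(X[...,2]<b);print('nose',fit(X[m],13.5))
print('zmin',X[(d>0)&(r<22)&(X[...,2]>140)][:,2].min())
# free radius?
for n,k in(('side','0'),('top','0'),('side','3')):
    z=np.load(f'pics/{n}{k}.npz');X0=cloud(n,z['d']);r0=np.hypot(X0[...,0]-553,X0[...,1]+111)
    hsv=cv2.cvtColor(z['im'],cv2.COLOR_BGR2HSV);bl=cv2.inRange(hsv,(110,150,60),(130,255,255))>0
    m=bl&(z['d']>0)&(r0<34)&(X0[...,2]>95)&(X0[...,2]<112)&(r0>24);print(n,'cap',fit(X0[m],28.5))
    m=(z['d']>0)&(r0<8)&(X0[...,2]>126.5)&(X0[...,2]<137)
    print(n,'post',X0[m].mean(0).round(1),m.sum(),X0[m][:,2].max().round(1))
"
```

```text
pos [ 552.9 -110.7  384.8] psi 142.1 tilt [-0.0023 -0.002 ] shift [ 0.6 -0.6 -0.2] spin 0.1 t 5.3 F [ 0.2 -0.7 -1.8] w 22.1 j [ 0.09  0.3  -0.18  0.   -1.1  -0.75]
pos [ 552.9 -111.5  385. ] psi 142.0 tilt [-0.002  -0.0022] shift [-0.1 -0.1  0. ] spin 0.0 t 5.35 F [ 0.   0.3 -0. ] w 21.8 j [ 0.09  0.3  -0.18  0.   -1.1  -0.75]
nose (array([ 550.4, -112. ]), np.float64(1.55), 45)
nose (array([ 550.9, -112.4]), np.float64(1.45), 49)
nose (array([ 550.8, -112.1]), np.float64(1.52), 80)
zmin 166.57799816309839
side cap (array([ 552.4, -112.5]), np.float64(1.42), 85)
side post [ 552.5 -109.6  131.5] 10 135.3
top cap (array([ 553.9, -111.8]), np.float64(1.58), 61)
top post [ 552.8 -111.8  131.1] 17 134.7
side cap (array([ 552. , -112.4]), np.float64(1.68), 86)
side post [ 552.5 -110.2  130.2] 11 134.9
```

```bash
python3 -c "
from h import *
goal((553.8,-111.6,363),142)"; python3 -m jog '[[[-0.4,-0.8,5,0],[-0.4,-0.8,10,0],[-0.4,-0.8,17,0],[-0.4,-0.8,22,0],[-0.4,-0.8,22,0]]]'; python3 -c "
from h import *
goal((553.8,-111.6,363),142)
im,d=arm.get_image('side');np.savez('pics/side4.npz',im=im,d=d)
goal((553.8,-111.6,363),142)
cv2.imwrite('pics/s4.png',cv2.resize(im[110:175,225:280],None,fx=9,fy=9,interpolation=cv2.INTER_CUBIC))"
```

```text
pos [ 552.9 -111.5  385. ] psi 142.0 tilt [-0.002  -0.0022] shift [-0.6 -0.8 22. ] spin 0.0 t 5.35 F [ 0.   0.3 -0. ] w 21.8 j [ 0.09  0.3  -0.18  0.   -1.1  -0.75]
clock: 5.98
position: [553.6, -111.9, 362.3]
ee_rot: [-0.439, 0.899, -0.0, -0.002]
contact_force: [-0.4, -0.6, -2.1]
gripper_width: 21.9
pos [ 553.6 -111.9  362.3] psi 142.0 tilt [-0.0034 -0.0022] shift [-0.3  0.  -0.7] spin 0.0 t 5.975 F [-0.4 -0.6 -2.1] w 21.9 j [ 0.09  0.32 -0.21  0.   -1.05 -0.75]
pos [ 553.7 -111.9  362.8] psi 142.0 tilt [-0.0025 -0.0024] shift [-0.2  0.1 -0.2] spin 0.0 t 6.025 F [-0.3  0.4 -0.7] w 22.1 j [ 0.09  0.32 -0.2   0.   -1.05 -0.75]
```

View pics/s4.png

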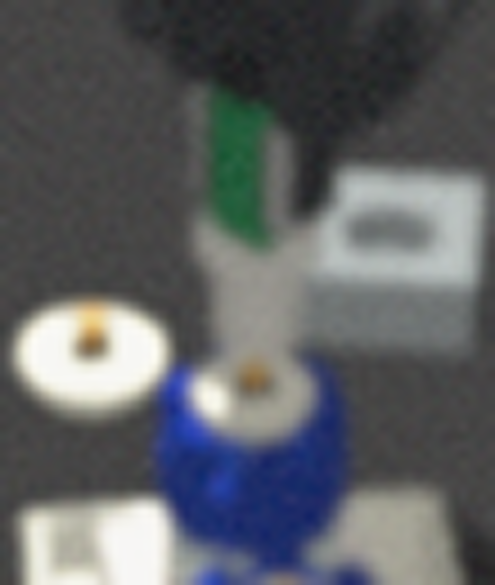

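```bash
python3 -c "
from h import *
from scipy.optimize import least_squares
z=np.load('pics/side4.npz');im,d=z['im'],z['d']
X=cloud('side',d);r=np.hypot(X[...,0]-553,X[...,1]+111)
def fit(Y,R):
    f=least_squares(lambda c:np.hypot(Y[:,0]-c[0],Y[:,1]-c[1])-R,[553,-111],loss='soft_l1');return f.x.round(1),np.std(f.fun).round(2),len(Y)
m=(d>0)&(r<22)&(X[...,2]>147)&(X[...,2]<168);print('nose',fit(X[m],13.5))
g=cv2.cvtColor(im,cv2.COLOR_BGR2HSV)
for v in range(138,150): print(v,im[v,244:263].mean(-1).astype(int), X[v,253].round(0))
"
```

```text
nose (array([ 551.5, -113.2]), np.float64(1.37), 62)
138 [ 70  76  97 120 133 146 147 142 135 129 127 135 142 147 148 152 164 183
 189] [551. -96. 182.]
139 [ 66  73  82 105 128 144 143 144 144 144 142 144 145 145 150 155 167 181
 184] [551. -94. 181.]
140 [ 73  69  73  89 115 131 144 148 148 145 148 148 144 144 141 145 153 156
 164] [551. -93. 178.]
141 [ 73  68  68  82 106 127 140 143 146 144 148 146 142 140 135 128 134 135
 134] [552. -99. 171.]
142 [ 71  69  70  78 103 129 141 143 146 147 147 145 144 139 131 121 119 118
 120] [ 552. -102.  165.]
143 [ 69  68  72  76 103 128 140 144 148 150 148 145 143 137 128 119 111 116
 118] [ 552. -101.  163.]
144 [ 63  71  70  74 101 129 142 145 147 147 146 148 142 132 128 119 114 114
 113] [ 552. -100.  160.]
145 [ 66  70  71  82 104 130 140 145 151 149 151 147 142 134 124 116 113 115
 116] [551. -99. 157.]
146 [ 74  68  70  75 100 124 140 145 146 149 150 146 143 132 124 117 111 115
 110] [ 552. -101.  153.]
147 [ 83  70  71  74  96 120 138 143 145 149 146 146 140 130 114 104 101 105
 110] [ 552. -102.  148.]
148 [ 89  65  71  72  92 115 137 144 148 147 147 144 135 115 101  90  88  88
  94] [551. -99. 147.]
149 [ 98  70  74  84 101 122 139 146 144 140 143 144 138 114  91  77  72  75
  76] [ 552. -104.  140.]
```

```bash
python3 -m jog '[[[-0.5,0,2,0],[-0.5,0,4,0],[-0.5,0,6,0],[-0.5,0,8,0],[-0.5,0,10,0]]]'; python3 -c "
from h import *
goal((554,-111.4,348),142)"
```

```text
clock: 6.65
position: [554.0, -111.5, 352.6]
ee_rot: [-0.439, 0.899, -0.001, -0.002]
contact_force: [-0.4, 0.0, -1.0]
gripper_width: 22.0
pos [ 554.  -111.5  352.6] psi 142.0 tilt [-0.0025 -0.0024] shift [-0.   0.1  4.6] spin 0.0 t 6.65 F [-0.4  0.  -1. ] w 22.0 j [ 0.09  0.33 -0.22  0.   -1.03 -0.75]
```

```bash
python3 -m jog '[[[0,0,1,0],[0,0,2,0],[0,0,3,0],[0,0,4,0],[0,0,4,0]]]'; python3 -c "
from h import *
goal((554,-111.4,348),142)"
```

```text
clock: 7.28
position: [554.0, -111.5, 348.6]
ee_rot: [-0.439, 0.899, -0.0, -0.002]
contact_force: [-0.1, -0.4, -2.0]
gripper_width: 22.3
pos [ 554.  -111.5  348.6] psi 142.0 tilt [-0.0026 -0.0023] shift [-0.1  0.   0.5] spin 0.0 t 7.275 F [-0.1 -0.4 -2. ] w 22.3 j [ 0.09  0.33 -0.22  0.   -1.02 -0.75]
```

```bash
python3 -m jog '[[[0,0,0.5,0],[0,0,1,0],[0,0,1.5,0],[0,0,1.5,0],[0,0,1.5,0]]]'; python3 -m jog '[[[0,0,0.5,0],[0,0,1,0],[0,0,1,0],[0,0,1,0],[0,0,1,0]]]'
```

```text
clock: 7.9
position: [554.0, -111.5, 347.1]
ee_rot: [-0.439, 0.899, -0.0, -0.002]
contact_force: [-0.2, -0.1, -1.9]
gripper_width: 22.0
clock: 8.52
position: [554.0, -111.5, 346.1]
ee_rot: [-0.439, 0.899, -0.001, -0.002]
contact_force: [0.4, -0.4, -1.1]
gripper_width: 22.2
```

```bash
python3 -m jog '[[[0,0,0.5,0],[0,0,1,0],[0,0,1,0],[0,0,1,0],[0,0,1,0]]]'; python3 -m jog '[[[0,0,0.5,0],[0,0,1,0],[0,0,1,0],[0,0,1,0],[0,0,1,0]]]'
```

```text
clock: 9.15
position: [554.0, -111.5, 345.1]
ee_rot: [-0.439, 0.899, -0.0, -0.002]
contact_force: [0.5, 0.2, -0.9]
gripper_width: 22.0
clock: 9.78
position: [554.0, -111.5, 344.1]
ee_rot: [-0.439, 0.899, -0.001, -0.002]
contact_force: [0.4, -0.8, -1.8]
gripper_width: 22.2
```

```bash
python3 -m jog '[[[0,0,0.5,0],[0,0,1,0],[0,0,1,0],[0,0,1,0],[0,0,1,0]]]'; python3 -m jog '[[[0,0,0.5,0],[0,0,1,0],[0,0,1,0],[0,0,1,0],[0,0,1,0]]]'
```

```text
clock: 10.4
position: [554.0, -111.5, 343.1]
ee_rot: [-0.439, 0.899, -0.001, -0.002]
contact_force: [-0.3, 0.5, -1.1]
gripper_width: 21.9
clock: 11.02
position: [554.1, -111.5, 342.4]
ee_rot: [-0.439, 0.899, -0.001, -0.001]
contact_force: [0.2, -0.1, 1.9]
gripper_width: 22.1
```

```bash
python3 -m jog '[[[0,0,0.5,0],[0,0,1,0],[0,0,1,0],[0,0,1,0],[0,0,1,0]]]'; python3 -m jog '[[[0,0,0.5,0],[0,0,1,0],[0,0,1,0],[0,0,1,0],[0,0,1,0]]]'
```

```text
clock: 11.65
position: [554.2, -111.5, 341.5]
ee_rot: [-0.439, 0.899, -0.001, -0.001]
contact_force: [-0.5, 0.1, 3.5]
gripper_width: 22.1
clock: 12.28
position: [554.2, -111.5, 340.4]
ee_rot: [-0.439, 0.899, -0.001, -0.001]
contact_force: [-0.7, -0.4, 1.7]
gripper_width: 21.9
```

```bash
python3 -m jog '[[[0,0,0.5,0],[0,0,1,0],[0,0,1,0],[0,0,1,0],[0,0,1,0]]]'; python3 -m jog '[[[0,0,0.5,0],[0,0,1,0],[0,0,1,0],[0,0,1,0],[0,0,1,0]]]'; python3 -m jog '[[[0,0,0.5,0],[0,0,1,0],[0,0,1,0],[0,0,1,0],[0,0,1,0]]]'
```

```text
clock: 12.9
position: [554.2, -111.5, 339.4]
ee_rot: [-0.439, 0.899, -0.001, -0.001]
contact_force: [0.1, -0.1, 2.8]
gripper_width: 21.9
clock: 13.52
position: [554.1, -111.6, 338.3]
ee_rot: [-0.439, 0.899, -0.001, -0.001]
contact_force: [0.0, -0.2, 4.1]
gripper_width: 22.1
clock: 14.15
position: [554.2, -111.5, 337.3]
ee_rot: [-0.439, 0.899, -0.001, -0.001]
contact_force: [-0.3, -0.4, 3.4]
gripper_width: 22.0
```

```bash
python3 -m jog '[[[0,0,0.5,0],[0,0,1,0],[0,0,1,0],[0,0,1,0],[0,0,1,0]]]'; python3 -m jog '[[[0,0,0.5,0],[0,0,1,0],[0,0,1,0],[0,0,1,0],[0,0,1,0]]]'
```

```text
clock: 14.78
position: [554.2, -111.5, 336.3]
ee_rot: [-0.439, 0.899, -0.001, -0.001]
contact_force: [-0.8, -0.5, 3.9]
gripper_width: 21.5
clock: 15.4
position: [554.2, -111.6, 335.7]
ee_rot: [-0.439, 0.899, -0.001, -0.001]
contact_force: [-0.9, 0.1, 6.0]
gripper_width: 21.8
```

```bash
python3 -m jog '[[[0,0,0.5,0],[0,0,1,0],[0,0,1,0],[0,0,1,0],[0,0,1,0]]]'; python3 -m jog '[[[0,0,0.5,0],[0,0,1,0],[0,0,1,0],[0,0,1,0],[0,0,1,0]]]'
```

```text
clock: 16.02
position: [554.2, -111.5, 335.5]
ee_rot: [-0.439, 0.899, -0.001, -0.001]
contact_force: [-2.1, 0.2, 7.4]
gripper_width: 21.7
clock: 16.65
position: [554.1, -111.5, 333.7]
ee_rot: [-0.439, 0.899, -0.001, -0.001]
contact_force: [0.1, -0.7, -0.7]
gripper_width: 21.9
```

```bash
python3 -m jog '[[[0,0,0.5,0],[0,0,1,0],[0,0,1.5,0],[0,0,2,0],[0,0,2,0]]]'; python3 -m jog '[[[0,0,0.5,0],[0,0,1,0],[0,0,1,0],[0,0,1,0],[0,0,1,0]]]'
```

```text
clock: 17.27
position: [554.1, -111.5, 331.6]
ee_rot: [-0.439, 0.899, -0.001, -0.001]
contact_force: [0.6, 0.2, 0.4]
gripper_width: 22.0
clock: 17.9
position: [554.0, -111.5, 330.4]
ee_rot: [-0.439, 0.899, -0.001, -0.002]
contact_force: [-0.1, -1.2, -2.1]
gripper_width: 21.9
```

```bash
python3 -m jog '[[[0,0,0.5,0],[0,0,1,0],[0,0,1.5,0],[0,0,2,0],[0,0,2,0]]]'; python3 -m jog '[[[0,0,0.5,0],[0,0,1,0],[0,0,1,0],[0,0,1,0],[0,0,1,0]]]'
```

```text
clock: 18.52
position: [554.0, -111.5, 328.4]
ee_rot: [-0.439, 0.899, -0.001, -0.002]
contact_force: [-0.1, 0.1, -1.4]
gripper_width: 22.2
clock: 19.15
position: [554.2, -111.6, 328.3]
ee_rot: [-0.439, 0.899, -0.001, -0.001]
contact_force: [-2.9, -0.9, 6.0]
gripper_width: 22.2
```

```bash
python3 -c "
from h import *
I=[]
for k in range(3):
    im,d=arm.get_image('side');I.append((im,d))
np.savez('pics/side5.npz',im=im,d=d)
A=load('0')['side'][0];B=[np.load(f'pics/side{k}.npz')['im'] for k in(3,4)]
def bl(im):return cv2.inRange(cv2.cvtColor(im,cv2.COLOR_BGR2HSV),(108,120,40),(132,255,255))
def blf(im): f=im.astype(np.float32);return f[...,0]-f[...,2]
for nm,im in(('0',A),('3',B[0]),('4',B[1]),('now',I[0][0]),('now',I[2][0])):
    f=blf(im)
    # lower edge of target cap, columns 246..259: half-crossing going down; also upper rim front edge
    r=[]
    for x0,y0,y1 in((244,160,185),(0,0,0)):
        if not y1:continue
        for x in (244,245,246,247,248,257,258,259,260):
            c=f[y0:y1,x];t=60;i=np.argmax(c<t);r.append(y0+i-1+(c[i-1]-t)/(c[i-1]-c[i]) if i else np.nan)
    up=[]
    for x in range(247,260):
        c=f[150:172,x];i=np.argmax(c>60);up.append(150+i-1+(60-c[i-1])/(c[i]-c[i-1]) if i else np.nan)
    print(nm,'low',np.round(r,1),'up',np.round(up,1))
cv2.imwrite('pics/s5.png',np.hstack([cv2.resize(q[110:190,225:280],None,fx=7,fy=7,interpolation=cv2.INTER_CUBIC) for q in(A,I[2][0])]))
goal((554,-111.4,328),142)
"
```

```text
0 low [165.3 167.3 168.6 169.3 169.5 172.4 172.8 169.3 166.5] up [156.4 157.5 158.  158.  158.3 158.6 158.8 158.7 158.5 158.1 157.6 157.1
   nan]
3 low [165.5 167.5 168.7 169.2 169.5 172.1 169.5 168.6 167.6] up [156.4 157.5 158.  158.  158.3 159.3 160.1 160.  159.7 159.5 158.7 157.9
 157. ]
4 low [165.4 167.6 168.6 169.2 169.5 172.2 169.6 168.6 167.7] up [156.4 157.5 158.4 158.7 159.1 159.8 160.2 159.9 159.8 159.5 158.7 157.7
 157. ]
now low [166.5 168.6 169.7 170.3 171.5 172.3 170.5 169.5 168.8] up [156.5 159.7 160.3 160.  160.8 162.3 161.9 161.4 161.1 160.5 159.6 159.3
 152. ]
now low [166.4 168.5 169.7 170.5 171.4 172.2 170.5 169.4 168.8] up [156.6 159.7 160.1 160.2 160.6 162.8 162.  161.3 161.1 160.6 159.7 159.3
 152.5]
pos [ 554.2 -111.6  328.3] psi 142.1 tilt [-0.0012 -0.003 ] shift [-0.1  0.3  0.3] spin 0.1 t 19.3 F [-1.6 -0.2  4.5] w 21.8 j [ 0.09  0.35 -0.25  0.   -0.97 -0.75]
```

View pics/s5.png

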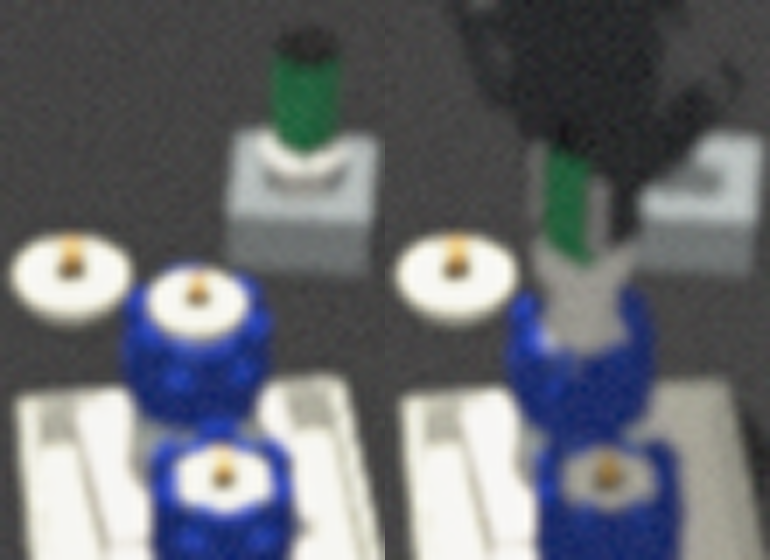

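The cap's lower edge has moved down 1.0 px, about 3.7 mm. Total pusher travel is 14.5 mm, so the insert has moved about 11 mm inside the cap. One firm but limited press will confirm it is on the seat.

```bash
python3 -m jog '[[[0,0,0.4,0],[0,0,0.8,0],[0,0,1.2,0],[0,0,1.2,0],[0,0,1.2,0]]]'
```

```text
clock: 19.92
position: [554.3, -111.7, 328.3]
ee_rot: [-0.439, 0.898, -0.002, -0.001]
contact_force: [-2.9, 0.8, 7.5]
gripper_width: 21.8
```

```bash
python3 -m jog '[[[0,0,0.4,0],[0,0,0.8,0],[0,0,1.2,0],[0,0,1.5,0],[0,0,1.5,0]]]'; python3 -m jog '[[[0,0,0,0],[0,0,-2,0],[0,0,-6,0],[0,0,-12,0],[0,0,-18,0]]]'
```

```text
clock: 20.55
position: [554.5, -111.8, 328.2]
ee_rot: [-0.439, 0.898, -0.002, -0.0]
contact_force: [-2.8, 1.0, 9.6]
gripper_width: 21.9
clock: 21.18
position: [554.6, -111.7, 346.5]
ee_rot: [-0.439, 0.898, -0.002, -0.0]
contact_force: [0.5, 0.4, -0.8]
gripper_width: 21.7
```

```bash
python3 -m jog '[[[0,0,-10,0],[0,0,-22,0],[0,0,-34,0],[0,0,-46,0],[0,0,-48,0]]]'; python3 -c "
from h import *
goal((520.3,-325.5,310),142)
L={}
for n in('side','top'):
    im,d=arm.get_image(n);np.savez(f'pics/{n}6.npz',im=im,d=d);L[n]=im
cv2.imwrite('pics/s6.png',cv2.resize(L['side'][90:190,200:320],None,fx=6,fy=6,interpolation=cv2.INTER_CUBIC))
"
```

```text
clock: 21.8
position: [554.6, -111.5, 395.9]
ee_rot: [-0.439, 0.898, -0.003, 0.001]
contact_force: [-1.1, -0.3, -1.9]
gripper_width: 21.9
pos [ 554.6 -111.5  395.9] psi 142.1 tilt [ 0.0039 -0.0043] shift [ 189.9 -103.8   86.7] spin 0.1 t 21.8 F [-1.1 -0.3 -1.9] w 21.9 j [ 0.09  0.29 -0.16  0.01 -1.12 -0.75]
```

View pics/s6.png

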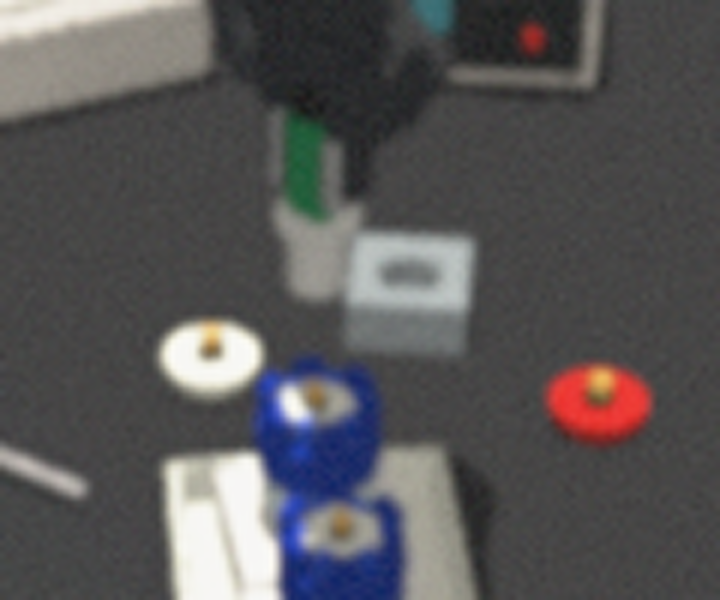

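```bash
python3 -m jog '[[[45,-25,0,0],[95,-52,0,0],[145,-79,0,0],[180,-98,0,0],[189.9,-103.8,5,0]]]'; python3 -m jog '[[[0,0,0,0],[0,0,20,0],[0,0,45,0],[0,0,70,0],[0,0,90,0]]]';  python3 -c "
from h import *
L={}
goal((520.3,-325.5,310),142)
im,d=arm.get_image('side');np.savez('pics/side7.npz',im=im,d=d)
goal((520.3,-325.5,310),142)
cv2.imwrite('pics/s7.png',cv2.resize(im[70:170,220:320],None,fx=6,fy=6,interpolation=cv2.INTER_CUBIC))
"
```

```text
clock: 22.52
position: [519.0, -327.2, 389.7]
ee_rot: [-0.438, 0.899, -0.002, -0.0]
contact_force: [0.4, -0.1, -2.0]
gripper_width: 22.3
clock: 23.15
position: [519.5, -325.9, 298.6]
ee_rot: [-0.439, 0.899, -0.001, -0.001]
contact_force: [0.6, -0.9, -0.9]
gripper_width: 22.0
pos [ 519.5 -325.9  298.6] psi 142.1 tilt [-0.     -0.0032] shift [ -0.8  -0.4 -11.4] spin 0.1 t 23.15 F [ 0.6 -0.9 -0.9] w 22.0 j [-0.3   0.46 -0.17  0.   -0.95 -0.37]
pos [ 518.7 -325.6  295.7] psi 142.0 tilt [-0.0047 -0.0006] shift [ -1.   -1.2 -14.3] spin 0.0 t 23.2 F [-0.8  1.3 -3.5] w 21.9 j [-0.3   0.46 -0.17  0.   -0.95 -0.37]
```

View pics/s7.png

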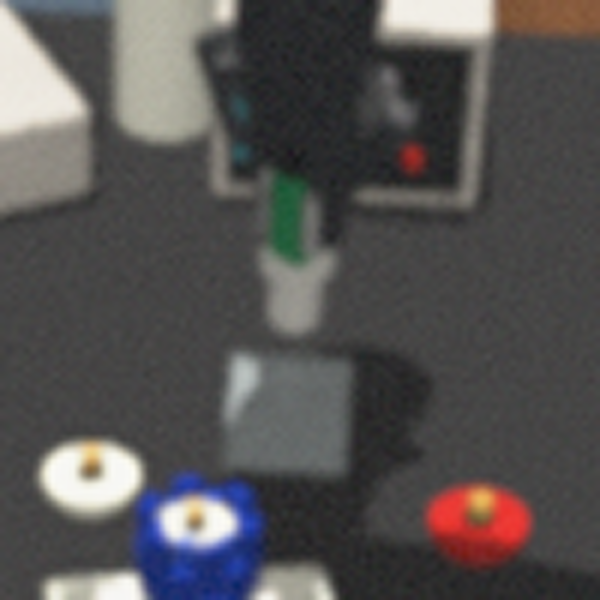

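```bash
python3 -m jog '[[[-0.9,-1,4,0],[-0.9,-1,12,0],[-0.9,-1,22,0],[-0.9,-1,28,0],[-0.9,-1,28,0]]]';  python3 -c "
from h import *
goal((520.3,-325.5,231),142)
"
```

```text
clock: 23.82
position: [519.7, -325.5, 267.1]
ee_rot: [-0.438, 0.899, 0.001, -0.003]
contact_force: [-0.3, -0.6, -1.6]
gripper_width: 22.3
pos [ 519.7 -325.5  267.1] psi 142.0 tilt [-0.0058 -0.0002] shift [-0.5 -0.6 36.1] spin -0.0 t 23.825 F [-0.3 -0.6 -1.6] w 22.3 j [-0.3   0.49 -0.2   0.   -0.89 -0.37]
```

```bash
python3 -m jog '[[[-0.6,-1.8,2,0],[-0.6,-1.8,5,0],[-0.6,-1.8,8,0],[-0.6,-1.8,8,0],[-0.6,-1.8,8,0]]]';  python3 -c "
from h import *
goal((521.5,-326.1,231),142)
"
```

```text
clock: 24.45
position: [521.5, -326.2, 259.1]
ee_rot: [-0.438, 0.899, 0.001, -0.003]
contact_force: [0.5, 0.2, -1.5]
gripper_width: 22.0
pos [ 521.5 -326.2  259.1] psi 142.0 tilt [-0.0057 -0.0003] shift [-0.2 -0.1 28.1] spin -0.0 t 24.45 F [ 0.5  0.2 -1.5] w 22.0 j [-0.3   0.5  -0.2   0.   -0.87 -0.37]
```

```bash
python3 -m jog '[[[0,0,3,0],[0,0,6,0],[0,0,9,0],[0,0,12,0],[0,0,14,0]]]'
```

```text
clock: 25.08
position: [521.4, -326.2, 244.8]
ee_rot: [-0.438, 0.899, 0.001, -0.003]
contact_force: [0.2, 0.5, -1.3]
gripper_width: 21.7
```

```bash
python3 -m jog '[[[0,0,3,0],[0,0,6,0],[0,0,9,0],[0,0,12,0],[0,0,14,0]]]';python3 -m jog '[[[0,0,0.5,0],[0,0,1,0],[0,0,1.3,0],[0,0,1.3,0],[0,0,1.3,0]]]'
```

```text
clock: 25.7
position: [521.3, -326.2, 230.6]
ee_rot: [-0.438, 0.899, 0.001, -0.003]
contact_force: [0.4, -0.3, -1.2]
gripper_width: 21.5
clock: 26.32
position: [521.3, -326.2, 229.4]
ee_rot: [-0.438, 0.899, 0.001, -0.003]
contact_force: [-0.2, 0.9, -1.4]
gripper_width: 22.2
```

```bash
python3 -m jog '[[[0,0,0.3,0],[0,0,0.6,0],[0,0,0.6,0],[0,0,0.6,0],[0,0,0.6,0]]]'
```

```text
clock: 26.95
position: [521.3, -326.2, 229.2]
ee_rot: [-0.438, 0.899, 0.001, -0.003]
contact_force: [-1.8, 0.8, 3.9]
gripper_width: 22.0
```

```bash
python3 -m jog '[[[0,0,-0.2,0],[0,0,-0.2,0],[0,0,-0.2,0],[0,0,-0.2,0],[0,0,-0.2,0]]]' 70; python3 -m jog '[[[0,0,-10,0],[0,0,-30,0],[0,0,-60,0],[0,0,-100,0],[0,0,-140,0]]]'; python3 -m jog '[[[50,0,-5,0],[100,0,-10,0],[160,0,-15,0],[160,0,-20,0],[160,0,-20,0]]]'; python3 -c "
from h import *
L={}
goal((520.3,-325.5,310),142)
for n in('side','top'):
    im,d=arm.get_image(n);np.savez(f'pics/{n}8.npz',im=im,d=d);L[n]=im
cv2.imwrite('pics/s8.png',np.hstack([cv2.resize(L['side'][100:200,210:310],None,fx=4,fy=4,interpolation=cv2.INTER_CUBIC),cv2.resize(L['top'][130:250,280:420],(467,400),interpolation=cv2.INTER_CUBIC)])[:, :800])
"
```

```text
clock: 27.58
position: [521.3, -326.2, 229.3]
ee_rot: [-0.438, 0.899, 0.001, -0.003]
contact_force: [-0.2, -0.1, 0.3]
gripper_width: 70.1
clock: 28.2
position: [522.0, -326.1, 371.3]
ee_rot: [-0.438, 0.899, 0.001, -0.003]
contact_force: [0.6, -0.7, -0.7]
gripper_width: 70.0
clock: 28.82
position: [423.3, -452.4, 392.9]
ee_rot: [-0.438, 0.899, 0.0, -0.002]
contact_force: [0.0, -0.1, 0.1]
gripper_width: 69.8
pos [ 423.3 -452.4  392.9] psi 142.0 tilt [-0.0037 -0.0017] shift [-160.     1.6   82.4] spin -0.0 t 28.825 F [ 0.  -0.1  0.1] w 69.8 j [-0.56  0.38 -0.03  0.   -1.16 -0.11]
```

View pics/s8.png

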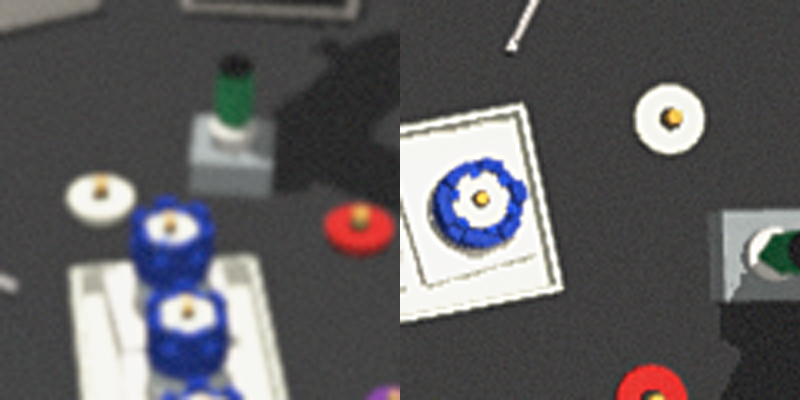

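```bash
python3 -c "
from h import *
z=np.load('pics/top8.npz');im,d=z['im'],z['d'];X=cloud('top',d);hsv=cv2.cvtColor(im,cv2.COLOR_BGR2HSV)
im0,d0=load('0')['top'];X0=cloud('top',d0);h0=cv2.cvtColor(im0,cv2.COLOR_BGR2HSV)
for nm,XX,H,dd,c in(('target',X,hsv,d,(553,-112)),('b',X0,h0,d0,(536,-20.5)),('c',X0,h0,d0,(519,71))):
    r=np.hypot(XX[...,0]-c[0],XX[...,1]-c[1]);ok=(dd>0)
    w=ok&(r<13)&(r>6)&(H[...,1]<80);b=ok&(r>18)&(r<28)&(H[...,1]>150)
    print(nm,'disc z',np.median(XX[w][:,2]).round(1),'rim z',np.percentile(XX[b][:,2],90).round(1),'post top',XX[ok&(r<5)][:,2].max().round(1))
for n in('top','side'):
    z=np.load(f'pics/{n}8.npz');Y=cloud(n,z['d']);m=(z['d']>0)&(np.hypot(Y[...,0]-520,Y[...,1]+325)<25)&(Y[...,2]>98);Q=Y[m]
    print(n,'pusher cap',Q.mean(0).round(1),np.percentile(Q[:,2],95).round(1))
s=arm.read_state();print(s['clock'],s['joint_vel'].round(3))
"
```

```text
target disc z 108.1 rim z 115.1 post top 120.1
b disc z 110.4 rim z 117.2 post top 122.5
c disc z 109.2 rim z 115.9 post top 121.5
top pusher cap [ 519.6 -324.2  105.6] 107.9
side pusher cap [ 518.2 -323.5  104.1] 107.4
28.925 [ 0.011  0.005 -0.006  0.001  0.002  0.001]
```

The target's disc sits 7.0 mm below its rim by this measure. The finished cells read 6.8 and 6.7 mm, so it matches them. The pusher is upright, with its cap at its original height.

```bash
python3 -c "
from bench import arm
print(arm.job_done())"
```

```text
the job is handed in; nothing more can be done
None
```

The insert is pressed home in its cap and the pusher is standing back upright in its holder. I handed the job in at about 29 s of the 48 s.

**The press:**
- The nose met the insert, and the cell slid down about 3.5 mm in its foam under roughly 5 N.
- The catches let go at about 9 N, and the load dropped to about 0–2 N.
- After about 11 mm of travel in the cap the insert came up firm. I confirmed that with about 11 N, and it did not move further. The highest force I read was about 11 N (9.6 N shown plus about 1.5 N sensor offset), sampled only at the end of each move.

**Last checks:**
- **Insert:** the camera put the disc 7.0 mm below the rim, against 6.8 and 6.7 mm for the two finished cells. The nominal figure is 5.5 mm, but all three read deeper by about the same amount, so I took it as measurement bias.
- **Cell movement:** the camera showed the cap about 3.7 mm lower, which agrees with the pusher's travel.
- **Pusher:** it met the holder floor at the height it was picked from, and the black cap's top is at its original height.
- **Robot:** the gripper is open and clear of everything.

**Disagreements:** the side camera read about 1.5–2 mm low in x compared with the top camera and the arm. I lined the nose up relative to the cap in the same view to allow for that. A sideways force of up to 3 N appeared during the firm press and was gone after lifting.

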